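Ready the painting place: pot up, scraper in

TASK

Get the painting place ready: turn the eight-sided pot, which is drying mouth-down on the table, mouth-up and stand it flat inside the shallow steel tray, and let go of it there. Then take the long narrow scraper off its screw on the wooden rail (lift it until the wide part of its keyhole is over the screw head, pull it off to the front) and stand it blade-down in the pot, handle up, leaving the pot standing. Leave the toothed spreader hanging and the other things where they are.

Things in the scene. Friction and masses are not known exactly. Their poses are not given: they have to be found in the camera images.
- pot_mid (a point): Plain aluminium eight-sided pot, 58 mm across its four wide flats (38 mm wide, normals = its x and y axes; 14 mm facets between), 70 mm tall, straight walls 3 mm, base 4 mm thick, 0.13-0.22 kg. This point: its centre, half-way up. z points from mouth to closed base: up at the start (mouth-down), down once mouth-up. Lies on a wide flat without rolling (centre then 29 mm high).
- pot: The same pot; this origin is the centre of its mouth (rim plane), z axis from mouth to closed base, the base 70 mm along z.
- tray_in (a point): Shallow square steel tray fixed to the table, 116 mm square outside, 110 mm inside, rim 10 mm above the table. This point is the centre of its inner floor, 3 mm above the table; x and y along its sides, z up.
- scraper_grip (a point): Long narrow scraper on the rail, 187 mm, 0.05 kg: flat white plastic plate 5 mm thick, 40 mm wide; on top a wooden handle 12 (x) x 28 (y) x 55 mm (z). This point: handle centre, 160 mm above the blade's lower edge. x is normal to the plate (into the rail as it hangs, away from the robot), z runs along it to the handle's end. Hanging, the rail's top edge is 31 mm below this point.
- scraper_tip (a point): Middle of the scraper's lower (blade) edge.
- scraper_hole (a point): Centre of the wide part (22 mm square) of the scraper's keyhole, 81 mm above its lower edge; above it runs a slot 9 mm wide, 20 mm long. As it hangs the screw shank is at the slot's top, 28 mm above this point: lift the scraper about 28 mm (24 to 32), then pull it off along its -x.
- screw_right (a point): Screw on the rail's front, on the robot's right, 135 mm high: shank 6 mm diameter, 11 mm long; head 13 mm diameter, 4 mm thick, pointing along the rail's -x. This point: on the shank midway between rail and head. Scraper and spreader hang one on each screw, either way round. Draw a plate at least 25 mm forward to clear the head.
- screw_left (a point): The other screw, 120 mm further to the left along the rail.
- rail: Fixed wooden hanging rail: bar 270 mm long (its y), 20 mm thick (x), from 115 to 155 mm above the table, on a post at each end. Origin on the table under its middle; -x is its front.
- spreader_grip (a point): Toothed spreader, white plastic plate 84 mm wide at the bottom with a comb edge and a short wooden handle (12 x 28 x 35 mm), hanging on the other screw by a like keyhole; stays there. This point is in the handle, 35 mm above the screw.
- black_bottle: Black paint bottle, 64 mm diameter, 170 mm tall; origin under its centre. To be left alone.
- yellow_bottle: Yellow paint bottle, 60 mm diameter, 160 mm tall; origin under its centre. To be left alone.
- tub: Large round grey tub standing mouth-down, 100 mm diameter at the table, 100 mm tall; origin under its centre. Not the pot: to be left alone.
- jar: Small lidded glass jar, 52 mm diameter, 65 mm tall; origin under its centre. To be left alone.
- brush_mid (a point): Paint brush lying on the table; this point is near its middle. To be left alone.
There are look-alikes about, which are no part of the job. Leave any red or yellow look-alike of the part that bears tray_in alone. What is shaped like the pot but purple is not meant.

How it is judged:
By the outcome, as a careful person would: the job done as asked, in the order asked, and still so for the second after the job is handed in, with the robot touching nothing.
It also fails if it takes over 69 s, if anything falls off the work surface, if the arm or the gripper's body presses on something with over 40 N, if the wrist force passes 120 N, or if a joint passes its speed limit or range.

ROBOT

A 6-joint arm with a two-finger parallel gripper is mounted at the origin on the work surface. World frame = base frame: x ahead of the robot, y to its left, z up, the work surface at z = 0. Lengths are in m, angles in degrees, forces in N, time in s.
With the tool pointing down it reaches from about 0.25 to 0.85 m from the base axis. Payload 12.5 kg.
Tool frame: the origin (TCP) lies on the front face of the gripper's body, between the roots of the fingers; the fingertips stand 84 mm ahead of it and the grasp point (between the pads) lies 65 mm ahead of it; z points along the fingers, y is the line along which they close (so a half turn about z gives the same grasp; the last joint's range is limited). The gripper opens to 93 mm and grips with 3 to 60 N. Pads are 15 mm wide; open, the fingers measure 128 mm over their backs; the gripper's body (75 mm by 188 mm) begins 65 mm behind the grasp point.
Start: joints at [-69.763, 20.094, 94.641, -0, 65.266, -4.847], TCP at [0.233, -0.498, 0.303] pointing down, gripper open.
Joint ranges: [-157.81, 157.81], [-45, 120.19], [0.68, 151.7], [-89.99, 269.99], [4.06, 180], [-164.3, 164.3]. Speed limits (degrees/s): [127.2, 127.2, 159.86, 180, 180, 180].

INTERFACE

Orientations are given as a 3x3 rotation matrix whose columns are the frame's x, y, z axes.
In Python, from workcell import manip gives the robot as it stands.
- The arm moves only by the tool play_rows, never from a script. Its argument "targets" is a list that holds one entry, the list of rows, each a list of 7 numbers: the shift along the world's x, y, z normalised to -1 to 1, where 1 is 0.3 m, then the turn, a rotation vector about the world's x, y, z normalised to -1 to 1, where 1 is 2 rad, then the closure, from 0 (fully open) to 1 (shut). In form: [[[x, y, z, ax, ay, az, grip], ...]]. A call has 1 to 8 rows; each row is the pose to reach, as a shift and turn from the pose commanded when the call began; what a row does not reach only later rows make up. A row lasts 1/8 s, in which the tool goes at most 62.5 mm and 10.7 degrees, less where a joint would pass 70% of its speed; a pose out of reach is approached as far as the arm can. A call with a number of a shift or a turn outside -1 to 1 is refused whole. A call with a gripper value outside its range is refused whole. The fingers move at their own pace and stop on an object; the grip force is fixed at half the most. Time passes only in rows, so rows that repeat a pose let the fingers close. It gives the time, the measured TCP pose, the force, the opening and the grip force at its end, in the units of the state.
- manip.get_obs(): the state, without advancing time (a new reading comes with each control period).
- manip.read_camera(name): name is "side" or "top"; returns (picture, depth): 384x512x3 uint8, red, green, blue; 384x512 float32, m along the optical axis (not along the pixel's ray), 0 where there is no reading.
- manip.calibration(name): a dict with "fx", "fy", "cx", "cy" (pixels), "distortion" ([k1, k2, p1, p2, k3] as OpenCV has them; the pictures are not rectified), "T" (4x4, takes a point from camera to world coordinates). Camera axes: x right, y up, looking along -z (the intrinsics and any distortion apply to the point x, -y, -z); pixel columns grow to the right and rows downward; lengths in m; the calibration is good to about 2 mm. A picture is of the moment at which its call begins. calibration takes no time and is no camera call.
- manip.hand_in(): hands the job in; it is judged then, once.
The state is a dict: "clock": time; "joints": joint angles; "dq": joint speeds; "tau": joint torques, N m; "eef_pos": TCP position; "tool_rot": TCP orientation; "contact_force": force on the tool from outside, world axes, zero at the start; "torque": the same for the moment, N m; "finger_gap": opening from 0.0 (shut) to 1.0 (fully open); "grip_force": force on a finger pad.
Only numpy, scipy, OpenCV 4.12 (cv2) and the standard library are available. Lean on these libraries where they do the work, as an engineer would, in place of code of your own. Each camera call takes 0.05 s, during which the arm holds its last target. There are 200 camera calls.

## Working session

There is one attempt and no reset: what is moved stays moved. The work goes in short steps, Python scripts to look and compute and a tool call to move; the robot and the scene stay as the last step left them, time stands still between calls to the robot, and variables do not carry over. Pictures are saved under pics/ and viewed, at most 10 in all, crops included, and the job is handed in when it is done.

Besides the shell and the picture viewer there is one more tool, called after "Emit:" as name(argument=value, ...) on one line, values as JSON. play_rows: Moves the arm, as the interface text tells. Scaled input: -1 to 1 covers 0.3 m each way for a shift and 2 rad each way for a turn. Its arguments: {"type":"object","properties":{"targets":{"type":"array","items":{"type":"array","items":{"type":"array","items":{"type":"number","minimum":-1,"maximum":1}}}}},"required":["targets"]}

```bash
mkdir -p pics; ls; cat > h.py <<'E'
import numpy as np, cv2
from workcell import manip
def cam(n):
    p,d=manip.read_camera(n); np.savez('/tmp/%s.npz'%n,p=p,d=d); return p,d
def last(n):
    f=np.load('/tmp/%s.npz'%n); return f['p'],f['d']
def cloud(n,d):
    c=manip.calibration(n); K=np.array([[c['fx'],0,c['cx']],[0,c['fy'],c['cy']],[0,0,1.]])
    h,w=d.shape; u,v=np.meshgrid(np.arange(w),np.arange(h))
    q=cv2.undistortPoints(np.stack([u,v],-1).reshape(-1,1,2).astype(np.float64),K,np.array(c['distortion'],float)).reshape(h,w,2)
    P=np.stack([q[...,0]*d,-q[...,1]*d,-d],-1); T=np.array(c['T'])
    W=P@T[:3,:3].T+T[:3,3]; W[d<=0]=np.nan; return W
def save(name,p,s=1):
    cv2.imwrite('pics/'+name,cv2.resize(p[...,::-1],None,fx=s,fy=s,interpolation=cv2.INTER_CUBIC))
E
python3 - <<'E'
from h import *
for n in('top','side'):
    p,d=cam(n); save(n+'0.png',p,1.5); print(n,np.round(manip.calibration(n)['T'],3).tolist(),manip.calibration(n)['fx'])
print(manip.get_obs())
E
```

```text
pics
top [[0.014, 0.986, -0.166, 0.32], [-1.0, 0.015, 0.001, -0.061], [0.004, 0.166, 0.986, 1.21], [0.0, 0.0, 0.0, 1.0]] 378.0688748589376
side [[0.878, 0.338, -0.338, 0.015], [-0.478, 0.626, -0.616, -0.97], [0.004, 0.703, 0.711, 1.153], [0.0, 0.0, 0.0, 1.0]] 421.49673429914657
{'clock': 0.1, 'joints': array([-6.97646148e+01,  2.01198618e+01,  9.46725045e+01, -7.65733373e-04,
        6.52651481e+01, -4.84852298e+00]), 'dq': array([ 0.08108489, -0.00798123, -0.11730571,  0.07285353, -0.04393031,
       -0.01819199]), 'tau': array([ 8.47921619e-04, -4.98025632e+01, -2.85702270e+01,  7.00204214e-02,
        2.39410676e-02, -6.33617719e-05]), 'eef_pos': array([ 0.23310393, -0.49791875,  0.30227366]), 'tool_rot': array([[ 9.05685542e-01,  4.23949962e-01, -3.58586916e-04],
       [ 4.23950108e-01, -9.05685059e-01,  9.37661872e-04],
       [ 7.27549033e-05, -1.00124976e-03, -9.99999496e-01]]), 'contact_force': array([-0.36483318, -0.60073237, -0.32917245]), 'torque': array([-0.00851888,  0.01246484,  0.02017033]), 'grip_force': 0.0, 'finger_gap': 0.9984552175268174}
```

View pics/top0.png

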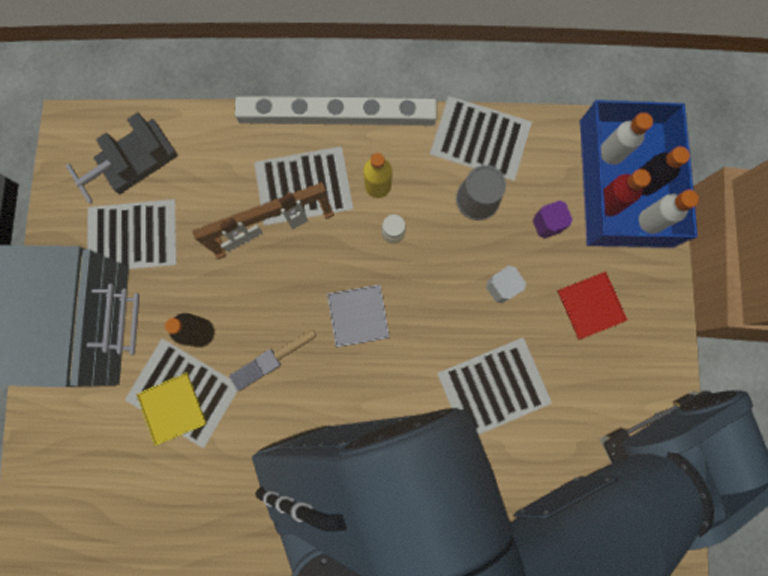

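View pics/side0.png

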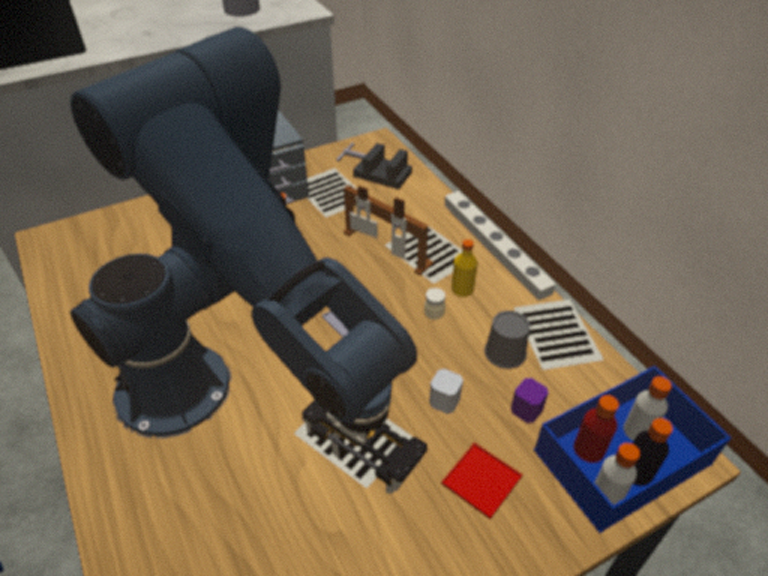

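The top view (at 1.5x) shows:
- The silver pot is at (507,284). Its look-alikes are the purple pot at (552,219) and the grey round tub at (481,192).
- The steel tray is at (358,316), with a red look-alike at (592,305) and a yellow one at (171,409).
- The rail runs from (210,240) to (325,195). The narrow scraper is on the right screw at about (293,215), and the spreader is on the left at about (240,237).

I choose the silver pot, the grey tray and the right-hand scraper.

```bash
python3 - <<'E'
from h import *
p,d=last('top'); W=cloud('top',d); ps,ds=last('side'); S=cloud('side',ds)
def info(m,nm):
    X=W[m]; X=X[~np.isnan(X[:,0])]
    (c,s,a)=cv2.minAreaRect((X[:,:2]*1000).astype(np.float32)); print(nm,len(X),np.round(X.mean(0),4),np.round(c,1),np.round(s,1),round(a,1),'z',np.round(np.percentile(X[:,2],[5,50,95]),4))
u,v=np.meshgrid(np.arange(512),np.arange(384))
def box(x0,x1,y0,y1): return (u>x0/1.5)&(u<x1/1.5)&(v>y0/1.5)&(v<y1/1.5)
print('table z',np.nanmedian(W[box(400,460,340,360)][:,2]), np.nanmedian(W[box(420,470,230,280)][:,2]))
# pot top
m=box(470,540,250,310)&(W[...,2]>0.06); info(m,'pot top')
hsv=cv2.cvtColor(p,cv2.COLOR_RGB2HSV)
m=box(315,400,275,355)&(hsv[...,1]<60); info(m,'tray')
# rail stuff: points in region above z
m=box(185,345,175,265)&(W[...,2]>0.10)
info(m,'rail all')
R=m&(hsv[...,1]>=90); info(R,'rail brown'); 
m2=m&(hsv[...,1]<90); info(m2,'grey')
hi=m&(W[...,2]>0.165)
n,l,st,c=cv2.connectedComponentsWithStats(hi.astype(np.uint8))
for i in range(1,n):
    if st[i,4]>3: info(l==i,'hi%d'%i)
crop=p[110:185,115:240]; save('crail.png',crop,6)
us,vs=np.meshgrid(np.arange(512),np.arange(384))
crop=ps[115:190,215:300]; save('srail.png',crop,7)
# other
for nm,b in dict(jar=(380,410,212,245),yb=(360,395,150,200),tub=(455,510,160,220)).items():
    mm=box(*b)&(W[...,2]>0.04); info(mm,nm)
mm=(S[...,2]>0.162)&(S[...,2]<0.22)&(us>225)&(us<295)&(vs>115)&(vs<180)
n,l,st,c=cv2.connectedComponentsWithStats(mm.astype(np.uint8))
for i in range(1,n):
    if st[i,4]>3: print('side hi',st[i],np.round(S[l==i].mean(0),4),np.round(S[l==i].max(0),4))
E
```

```text
table z -0.0005825981895668519 -8.9351401568738e-05
pot top 334 [ 0.5149 -0.3176  0.0694] [ 515.2 -319.4] [57.5 59.2] 32.6 z [0.0656 0.0697 0.0732]
tray 1324 [ 0.4493 -0.0089  0.0033] [449.9  -8.6] [118.4 116.7] 10.6 z [-0.001   0.0031  0.0095]
rail all 1108 [0.6283 0.1783 0.1521] [628.9 178.3] [ 36.5 269.3] 22.0 z [0.1183 0.1537 0.1994]
rail brown 873 [0.6289 0.1816 0.155 ] [629.5 178.8] [ 35.1 268.9] 22.0 z [0.1215 0.1544 0.2   ]
grey 235 [0.6259 0.1659 0.1416] [636.3 160.2] [ 35.8 230. ] 22.3 z [0.1046 0.14   0.1909]
hi1 95 [0.6405 0.1184 0.1991] [642.4 119.6] [12.1 27.7] 32.3 z [0.1711 0.2059 0.2153]
hi2 64 [0.5971 0.2292 0.186 ] [597.3 230.4] [12.3 26.2] 35.2 z [0.1691 0.1899 0.1948]
jar 189 [ 0.6315 -0.0821  0.0635] [632.4 -81.5] [46. 44.] 2.1 z [0.051  0.0649 0.0687]
yb 405 [ 0.729  -0.0474  0.1099] [736.7 -47.6] [53.1 59.1] 11.6 z [0.0512 0.1087 0.1611]
tub 742 [ 0.7061 -0.265   0.0895] [ 711.9 -267.4] [85.7 84.1] 7.7 z [0.049  0.0966 0.1015]
side hi [238 124   7  10  54] [0.593  0.2248 0.1797] [0.6034 0.2385 0.1946]
side hi [262 132   8  14  96] [0.6387 0.1136 0.19  ] [0.6525 0.1303 0.2141]
```

View pics/crail.png

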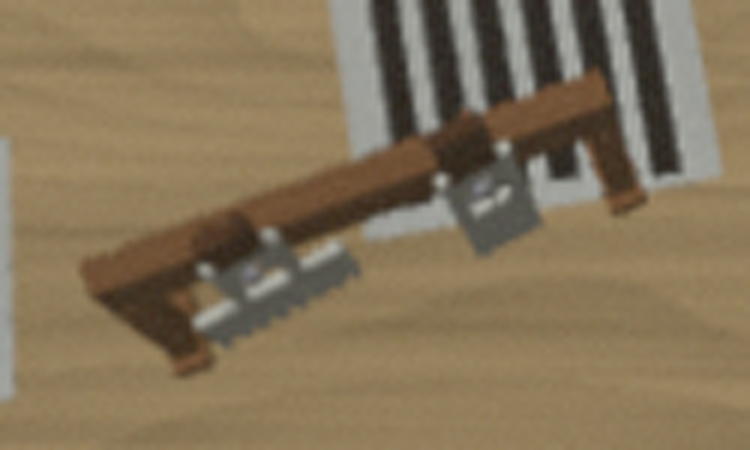

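View pics/srail.png

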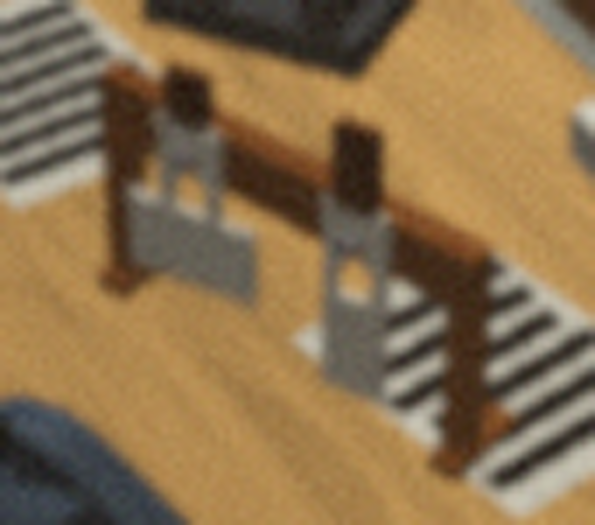

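The crops confirm it: the narrow plate with the long handle hangs on the right screw, and the comb plate hangs on the left. In the table scan the silver pot's top is at 0.070 m and measures 58 mm across.

Plan: do two 90° turns of the pot. Each grips with the tool tilted 45° one way and sets down tilted 45° the other way.

```bash
cat >> h.py <<'E'
from scipy.spatial.transform import Rotation as Ro
def ori(head,tilt,yaw_y):
    """tool z tilted by tilt deg from down toward heading; tool y near yaw_y (perp. to heading when tilted)"""
    h,t=np.radians([head,tilt]); z=np.array([np.cos(h)*np.sin(t),np.sin(h)*np.sin(t),-np.cos(t)])
    y=np.array([np.cos(np.radians(yaw_y)),np.sin(np.radians(yaw_y)),0]); y-=z*(y@z); y/=np.linalg.norm(y)
    return np.c_[np.cross(y,z),y,z]
def go(R,g,back=0.0,p0=None,R0=None):
    """units to bring grasp point to g (minus back along z)"""
    o=manip.get_obs(); p0=o['eef_pos'] if p0 is None else p0; R0=o['tool_rot'] if R0 is None else R0
    p=np.array(g)-(0.065+back)*R[:,2]
    print('shift',np.round((p-p0)/.3,3),'turn',np.round(Ro.from_matrix(R@R0.T).as_rotvec()/2,3)); return p,R
def st():
    o=manip.get_obs(); R=o['tool_rot']; print(round(o['clock'],2),'g',np.round(o['eef_pos']+.065*R[:,2],4),'z',np.round(R[:,2],3),'y',np.round(R[:,1],3),'q',np.round(o['joints'],1),'F',np.round(o['contact_force'],1),'gap',round(o['finger_gap']*93,1),o['grip_force'])
E
python3 - <<'E'
from h import *
R=ori(-57.4,45,32.6)
go(R,[.515,-.319,.037],.12)
E
```

```text
shift [ 0.705  0.964 -0.448] turn [-0.425  0.122  0.802]
```

Emit:
play_rows(targets=[[[0.705, 0.964, -0.1, -0.425, 0.122, 0.802, 0], [0.705, 0.964, -0.1, -0.425, 0.122, 0.802, 0], [0.705, 0.964, -0.1, -0.425, 0.122, 0.802, 0], [0.705, 0.964, -0.1, -0.425, 0.122, 0.802, 0], [0.705, 0.964, -0.1, -0.425, 0.122, 0.802, 0], [0.705, 0.964, -0.1, -0.425, 0.122, 0.802, 0], [0.705, 0.964, -0.3, -0.425, 0.122, 0.802, 0], [0.705, 0.964, -0.448, -0.425, 0.122, 0.802, 0]]])

```text
clock: 1.1
eef_pos: [0.4446, -0.2107, 0.1852]
tool_rot: [[-0.082, 0.974, 0.209], [0.8, 0.19, -0.57], [-0.595, 0.12, -0.795]]
contact_force: [1.6, 0.1, 0.9]
finger_gap: 0.994
grip_force: 0.0
```

```bash
python3 - <<'E'
from h import *
R=ori(-57.4,45,32.6); st()
go(R,[.515,-.319,.037],.12)
p,d=cam('side'); save('side1.png',p[150:384,180:480],2.5)
p,d=cam('top'); save('top1.png',p,1.5)
E
```

```text
1.1 g [ 0.4582 -0.2478  0.1336] z [ 0.209 -0.57  -0.795] y [0.974 0.19  0.12 ] q [-20.4  21.7 120.9 -69.8  29.5  31.5] F [1.6 0.1 0.9] gap 92.4 0.0
shift [-0.     0.006 -0.058] turn [-0.089  0.029  0.184]
```

View pics/side1.png

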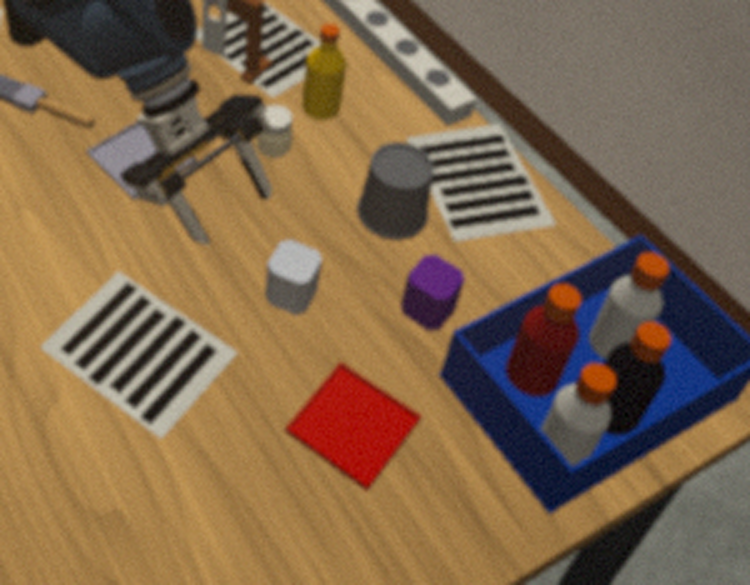

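The crop shows the silver pot unobstructed at (292,275), with the purple one apart at (433,290). I'll finish the reorientation and refine the pot pose from the side view.

Emit:
play_rows(targets=[[[0, 0.006, -0.058, -0.089, 0.029, 0.184, 0], [0, 0.006, -0.058, -0.089, 0.029, 0.184, 0], [0, 0.006, -0.058, -0.089, 0.029, 0.184, 0], [0, 0.006, -0.058, -0.089, 0.029, 0.184, 0]]])

```text
clock: 1.7
eef_pos: [0.4587, -0.2059, 0.1958]
tool_rot: [[-0.382, 0.855, 0.349], [0.62, 0.518, -0.589], [-0.685, -0.009, -0.728]]
contact_force: [-0.0, 0.4, 0.2]
finger_gap: 1.001
grip_force: 0.0
```

```bash
python3 - <<'E'
from h import *
p,d=last('side'); W=cloud('side',d); q,e=last('top'); V=cloud('top',e)
for X in(W,V):
    m=(abs(X[...,0]-.515)<.05)&(abs(X[...,1]+.319)<.05)&(X[...,2]>.066)
    for nm,mm in(('top',m),):
        P=X[mm]; c,s,a=cv2.minAreaRect((P[:,:2]*1000).astype(np.float32)); print(len(P),np.round(c,1),np.round(s,1),round(a,1),P[:,2].mean())
    m=(abs(X[...,0]-.515)<.05)&(abs(X[...,1]+.319)<.05)&(X[...,2]>.015)&(X[...,2]<.06); P=X[m]
    c,s,a=cv2.minAreaRect((P[:,:2]*1000).astype(np.float32)); print('walls',len(P),np.round(c,1),np.round(s,1),round(a,1))
    # rect area by angle on top points
    P=X[(abs(X[...,0]-.515)<.05)&(abs(X[...,1]+.319)<.05)&(X[...,2]>.03)][:,:2]
    r=[]
    for a in range(0,90,3):
        t=np.radians(a); A=P@np.array([[np.cos(t),-np.sin(t)],[np.sin(t),np.cos(t)]]); w=np.percentile(A,99,axis=0)-np.percentile(A,1,axis=0); r.append((round(w[0]*w[1]*1e6),a))
    print(sorted(r)[:5])
st(); go(ori(-57.4,45,32.6),[.515,-.319,.037])
E
```

```text
245 [ 513.6 -321.1] [62.1 58.8] 33.5 0.06969005381003997
walls 166 [ 505.8 -337.1] [37.5 70. ] 67.0
[(3413, 36), (3415, 30), (3417, 33), (3455, 39), (3485, 27)]
316 [ 515.2 -319.2] [57.4 58.1] 33.0 0.07001548678712685
walls 65 [ 501.6 -299.2] [57.3 10.6] 33.4
[(3148, 36), (3159, 33), (3165, 30), (3214, 39), (3263, 27)]
1.7 g [ 0.4814 -0.2442  0.1485] z [ 0.349 -0.589 -0.728] y [ 0.855  0.518 -0.009] q [-19.9  20.8 123.  -89.5  25.8  29.7] F [-0.   0.4  0.2] gap 93.1 0.0
shift [ 0.105 -0.248 -0.376] turn [-0.011 -0.012  0.012]
```

Joint 4 is at its limit at 45° tilt, so I'll grip at 30° and set down at 60° instead.

```bash
python3 - <<'E'
from h import *
R=ori(-57,30,33)
go(R,[.515,-.320,.038],.11); go(R,[.515,-.320,.038])
E
```

```text
shift [ 0.029 -0.136 -0.021] turn [0.1   0.058 0.015]
shift [ 0.129 -0.289 -0.339] turn [0.1   0.058 0.015]
```

Emit:
play_rows(targets=[[[0.029, -0.136, 0.02, 0.1, 0.058, 0.015, 0], [0.029, -0.136, 0, 0.1, 0.058, 0.015, 0], [0.029, -0.136, -0.021, 0.1, 0.058, 0.015, 0], [0.029, -0.136, -0.021, 0.1, 0.058, 0.015, 0]]])

```text
clock: 2.2
eef_pos: [0.4674, -0.2472, 0.1885]
tool_rot: [[-0.472, 0.839, 0.272], [0.728, 0.545, -0.417], [-0.497, 0.001, -0.867]]
contact_force: [-0.1, 0.4, -0.0]
finger_gap: 1.001
grip_force: 0.0
```

```bash
python3 - <<'E'
from h import *
st(); R=ori(-57,30,33); go(R,[.515,-.320,.038])
E
```

```text
2.2 g [ 0.485  -0.2743  0.1321] z [ 0.272 -0.417 -0.867] y [0.839 0.545 0.001] q [-27.8  22.1 116.1 -43.7  20.5 -22.3] F [-0.1  0.4 -0. ] gap 93.1 0.0
shift [ 0.1   -0.152 -0.314] turn [-0.001 -0.     0.   ]
```

Emit:
play_rows(targets=[[[0.035, -0.05, -0.11, 0, 0, 0, 0], [0.07, -0.1, -0.21, 0, 0, 0, 0], [0.1, -0.152, -0.314, 0, 0, 0, 0], [0.1, -0.152, -0.314, 0, 0, 0, 0], [0.1, -0.152, -0.314, 0, 0, 0, 1], [0.1, -0.152, -0.314, 0, 0, 0, 1], [0.1, -0.152, -0.314, 0, 0, 0, 1], [0.1, -0.152, -0.314, 0, 0, 0, 1]]])

```text
clock: 3.2
eef_pos: [0.497, -0.2916, 0.0941]
tool_rot: [[-0.476, 0.836, 0.272], [0.724, 0.548, -0.418], [-0.499, -0.002, -0.867]]
contact_force: [0.0, 2.5, 5.3]
finger_gap: 0.623
grip_force: 30.3
```

```bash
python3 - <<'E'
from h import *
st(); o=manip.get_obs()
p,R=go(ori(-57,30,33),[.46,-.19,.14]); go(ori(123,60,33),[.46,-.19,.12]);go(ori(123,60,33),[.46,-.19,.035])
E
```

```text
3.2 g [ 0.5147 -0.3188  0.0378] z [ 0.272 -0.418 -0.867] y [ 0.836  0.548 -0.002] q [-30.8  36.1 111.2 -67.5  13.8  -0.3] F [0.  2.5 5.3] gap 58.0 30.306041948497295
shift [-0.182  0.429  0.341] turn [ 0.    -0.001 -0.002]
shift [-0.021  0.181  0.195] turn [ 0.658  0.428 -0.003]
shift [-0.021  0.181 -0.089] turn [ 0.658  0.428 -0.003]
```

Emit:
play_rows(targets=[[[0, 0, 0.2, 0, 0, 0, 1], [-0.021, 0.181, 0.3, 0.1, 0.06, 0, 1], [-0.021, 0.181, 0.25, 0.2, 0.13, -0.001, 1], [-0.021, 0.181, 0.25, 0.3, 0.195, -0.001, 1], [-0.021, 0.181, 0.25, 0.4, 0.26, -0.002, 1], [-0.021, 0.181, 0.25, 0.5, 0.325, -0.003, 1], [-0.021, 0.181, 0.25, 0.6, 0.39, -0.003, 1], [-0.021, 0.181, 0.25, 0.658, 0.428, -0.003, 1]]])

```text
clock: 4.2
eef_pos: [0.4908, -0.2374, 0.169]
tool_rot: [[-0.442, 0.839, -0.318], [0.684, 0.545, 0.486], [0.581, -0.003, -0.814]]
contact_force: [-0.2, 0.2, -2.2]
finger_gap: 0.625
grip_force: 30.0
```

```bash
python3 - <<'E'
from h import *
st(); go(ori(123,60,33),[.46,-.19,.10]);go(ori(123,60,33),[.46,-.19,.030])
E
```

```text
4.2 g [ 0.4701 -0.2059  0.1161] z [-0.318  0.486 -0.814] y [ 0.839  0.545 -0.003] q [-35.1  41.1  86.5  12.4  86.1 -72.6] F [-0.2  0.2 -2.2] gap 58.1 29.989493396133184
shift [-0.     0.001 -0.122] turn [ 0.18   0.115 -0.   ]
shift [-0.     0.001 -0.355] turn [ 0.18   0.115 -0.   ]
```

Emit:
play_rows(targets=[[[0, 0, -0.06, 0.09, 0.058, 0, 1], [0, 0, -0.12, 0.18, 0.115, 0, 1], [0, 0, -0.2, 0.18, 0.115, 0, 1], [0, 0, -0.28, 0.18, 0.115, 0, 1], [0, 0, -0.33, 0.18, 0.115, 0, 1], [0, 0, -0.345, 0.18, 0.115, 0, 1], [0, 0, -0.355, 0.18, 0.115, 0, 1], [0, 0, -0.358, 0.18, 0.115, 0, 1]]])

```text
clock: 5.2
eef_pos: [0.4909, -0.2375, 0.0624]
tool_rot: [[-0.275, 0.838, -0.471], [0.424, 0.546, 0.723], [0.863, -0.001, -0.505]]
contact_force: [1.2, -1.4, 8.9]
finger_gap: 0.625
grip_force: 30.0
```

```bash
python3 - <<'E'
from h import *
st(); go(ori(123,60,33),[.46,-.19,.029],.1);
E
```

```text
5.2 g [ 0.4603 -0.1905  0.0295] z [-0.471  0.723 -0.505] y [ 0.838  0.546 -0.001] q [-36.8  59.6  76.9  17.6 101.1 -76. ] F [ 1.2 -1.4  8.9] gap 58.1 29.994654413312674
shift [ 0.156 -0.241  0.164] turn [ 0.003  0.001 -0.001]
```

Emit:
play_rows(targets=[[[0, 0, 0, 0, 0, 0, 0], [0, 0, 0, 0, 0, 0, 0], [0, 0, 0, 0, 0, 0, 0], [0, 0, 0, 0, 0, 0, 0], [0.05, -0.08, 0.055, 0, 0, 0, 0], [0.1, -0.16, 0.11, 0, 0, 0, 0], [0.156, -0.241, 0.164, 0, 0, 0, 0], [0.156, -0.241, 0.3, -0.05, -0.03, 0, 0]]])

```text
clock: 6.2
eef_pos: [0.5369, -0.3105, 0.1476]
tool_rot: [[-0.321, 0.839, -0.44], [0.506, 0.544, 0.669], [0.801, -0.008, -0.599]]
contact_force: [0.4, 0.6, 0.2]
finger_gap: 0.998
grip_force: 0.0
```

```bash
python3 - <<'E'
from h import *
st(); p,d=cam('side'); W=cloud('side',d)
q,e=cam('top'); V=cloud('top',e)
for n,X in(('s',W),('t',V)):
    m=(abs(X[...,0]-.46)<.07)&(abs(X[...,1]+.19)<.07)&(X[...,2]>.045)&(X[...,2]<.07); P=X[m]
    if len(P)>5: c,s,a=cv2.minAreaRect((P[:,:2]*1000).astype(np.float32)); print(n,len(P),np.round(c,1),np.round(s,1),round(a,1),np.round(np.percentile(P[:,2],[10,50,90]),4))
save('side2.png',p[120:330,180:430],3)
go(ori(-57,30,33),[.46,-.19,.029],.12)
E
```

```text
6.2 g [ 0.5084 -0.267   0.1087] z [-0.44   0.669 -0.599] y [ 0.839  0.544 -0.008] q [-38.8  56.8  64.6  15.2 109.8 -73.2] F [0.4 0.6 0.2] gap 92.8 0.0
s 301 [ 456.5 -190.7] [63.3 72.4] 32.1 [0.0495 0.0561 0.0595]
shift [-0.43   0.661  0.112] turn [-0.603 -0.393  0.001]
```

View pics/side2.png

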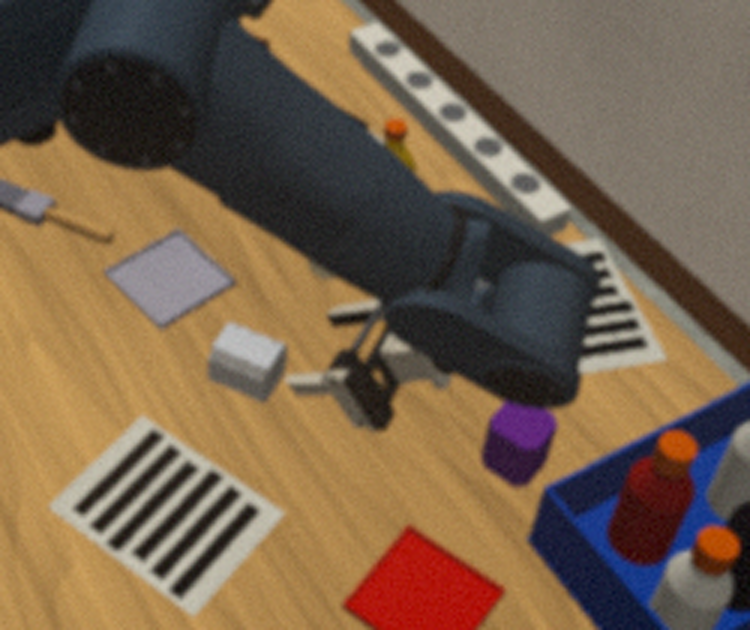

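The pot lies on a wide flat at (247,360) and measures (0.457,-0.191) m at yaw 32°. Next I'll reorient for the second 90° turn.

```bash
python3 - <<'E'
from h import *
go(ori(-57,25,33),[.458,-.189,.031],.12)
E
```

```text
shift [-0.411  0.624  0.144] turn [-0.566 -0.369  0.001]
```

Emit:
play_rows(targets=[[[0, 0, 0.2, -0.08, -0.05, 0, 0], [-0.1, 0.15, 0.3, -0.16, -0.105, 0, 0], [-0.2, 0.3, 0.3, -0.25, -0.163, 0, 0], [-0.3, 0.45, 0.3, -0.34, -0.22, 0, 0], [-0.411, 0.624, 0.3, -0.43, -0.28, 0, 0], [-0.411, 0.624, 0.25, -0.5, -0.326, 0, 0], [-0.411, 0.624, 0.25, -0.566, -0.369, 0.001, 0], [-0.411, 0.624, 0.25, -0.566, -0.369, 0.001, 0]]])

```text
clock: 7.3
eef_pos: [0.4134, -0.1215, 0.2258]
tool_rot: [[-0.496, 0.839, 0.225], [0.763, 0.544, -0.349], [-0.415, -0.001, -0.91]]
contact_force: [-0.2, -0.3, -0.4]
finger_gap: 0.998
grip_force: 0.0
```

```bash
python3 - <<'E'
from h import *
st(); go(ori(-57,25,33),[.458,-.189,.031],.06);go(ori(-57,25,33),[.458,-.189,.031])
E
```

```text
7.3 g [ 0.428  -0.1442  0.1667] z [ 0.225 -0.349 -0.91 ] y [ 0.839  0.544 -0.001] q [-15.4  10.4 124.2 -32.7  30.8 -22.2] F [-0.2 -0.3 -0.4] gap 92.8 0.0
shift [ 0.053 -0.077 -0.272] turn [-0.003 -0.003  0.   ]
shift [ 0.099 -0.148 -0.453] turn [-0.003 -0.003  0.   ]
```

Emit:
play_rows(targets=[[[0.053, -0.077, -0.15, 0, 0, 0, 0], [0.053, -0.077, -0.272, 0, 0, 0, 0], [0.075, -0.11, -0.36, 0, 0, 0, 0], [0.099, -0.148, -0.453, 0, 0, 0, 0], [0.099, -0.148, -0.453, 0, 0, 0, 0], [0.099, -0.148, -0.453, 0, 0, 0, 1], [0.099, -0.148, -0.453, 0, 0, 0, 1], [0.099, -0.148, -0.453, 0, 0, 0, 1]]])

```text
clock: 8.3
eef_pos: [0.444, -0.1667, 0.0911]
tool_rot: [[-0.494, 0.84, 0.225], [0.764, 0.543, -0.349], [-0.415, -0.001, -0.91]]
contact_force: [0.2, -0.2, -0.2]
finger_gap: 0.729
grip_force: 0.0
```

Emit:
play_rows(targets=[[[0, 0, 0, 0, 0, 0, 1]]])

```text
clock: 8.43
eef_pos: [0.444, -0.1668, 0.0907]
tool_rot: [[-0.494, 0.84, 0.224], [0.764, 0.543, -0.348], [-0.414, -0.001, -0.91]]
contact_force: [-1.2, -1.3, 1.9]
finger_gap: 0.621
grip_force: 29.7
```

```bash
python3 - <<'E'
from h import *
st(); go(ori(123,65,33),[.45,-.01,.12]);go(ori(123,65,33),[.45,-.01,.04])
E
```

```text
8.43 g [ 0.4586 -0.1894  0.0316] z [ 0.224 -0.348 -0.91 ] y [ 0.84   0.543 -0.001] q [-20.4  31.  122.5 -66.   15.8   9.3] F [-1.2 -1.3  1.9] gap 57.7 29.65327952618736
shift [0.127 0.358 0.189] turn [0.655 0.424 0.001]
shift [ 0.127  0.358 -0.078] turn [0.655 0.424 0.001]
```

Emit:
play_rows(targets=[[[0, 0, 0.2, 0, 0, 0, 1], [0.03, 0.09, 0.3, 0.1, 0.065, 0, 1], [0.06, 0.18, 0.3, 0.2, 0.13, 0, 1], [0.1, 0.27, 0.3, 0.3, 0.195, 0, 1], [0.127, 0.358, 0.3, 0.4, 0.26, 0, 1], [0.127, 0.358, 0.25, 0.5, 0.325, 0.001, 1], [0.127, 0.358, 0.22, 0.58, 0.376, 0.001, 1], [0.127, 0.358, 0.2, 0.658, 0.426, 0.001, 1]]])

```text
clock: 9.43
eef_pos: [0.482, -0.0594, 0.1502]
tool_rot: [[-0.415, 0.839, -0.352], [0.647, 0.544, 0.533], [0.639, -0.006, -0.769]]
contact_force: [1.4, 0.1, -2.0]
finger_gap: 0.622
grip_force: 30.0
```

```bash
python3 - <<'E'
from h import *
st(); go(ori(123,65.5,33),[.45,-.01,.12]);go(ori(123,65.5,33),[.45,-.01,.04])
E
```

```text
9.43 g [ 0.4592 -0.0248  0.1002] z [-0.352  0.533 -0.769] y [ 0.839  0.544 -0.006] q [-21.1  37.8  98.5  22.2  78.7 -65.3] F [ 1.4  0.1 -2. ] gap 57.9 29.980185377694397
shift [ 0.001 -0.001 -0.011] turn [ 0.19   0.12  -0.001]
shift [ 0.001 -0.001 -0.278] turn [ 0.19   0.12  -0.001]
```

Emit:
play_rows(targets=[[[0, 0, 0, 0.1, 0.063, 0, 1], [0, 0, -0.03, 0.19, 0.12, -0.001, 1], [0, 0, -0.1, 0.19, 0.12, -0.001, 1], [0, 0, -0.17, 0.19, 0.12, -0.001, 1], [0, 0, -0.24, 0.19, 0.12, -0.001, 1], [0, 0, -0.265, 0.19, 0.12, -0.001, 1], [0, 0, -0.265, 0.19, 0.12, -0.001, 1]]])

```text
clock: 10.3
eef_pos: [0.482, -0.0593, 0.0708]
tool_rot: [[-0.228, 0.839, -0.495], [0.354, 0.545, 0.76], [0.907, -0.002, -0.421]]
contact_force: [0.4, -0.1, -1.6]
finger_gap: 0.62
grip_force: 30.0
```

Emit:
play_rows(targets=[[[0, 0, -0.005, 0, 0, 0, 1], [0, 0, -0.01, 0, 0, 0, 1]]])

```text
clock: 10.55
eef_pos: [0.4822, -0.0595, 0.0682]
tool_rot: [[-0.228, 0.839, -0.494], [0.354, 0.545, 0.76], [0.907, -0.002, -0.421]]
contact_force: [0.1, -0.6, -1.0]
finger_gap: 0.618
grip_force: 30.0
```

```bash
python3 - <<'E'
from h import *
st()
E
```

```text
10.55 g [ 0.45   -0.0101  0.0408] z [-0.494  0.76  -0.421] y [ 0.839  0.545 -0.002] q [-24.   55.4  90.7  29.6  94.3 -72.2] F [ 0.1 -0.6 -1. ] gap 57.4 29.98070046290195
```

Emit:
play_rows(targets=[[[0, 0, -0.007, 0, 0, 0, 1], [0, 0, -0.007, 0, 0, 0, 1]]])

```text
clock: 10.8
eef_pos: [0.4819, -0.0595, 0.0656]
tool_rot: [[-0.227, 0.839, -0.495], [0.354, 0.545, 0.76], [0.907, -0.002, -0.421]]
contact_force: [1.1, 0.0, -1.9]
finger_gap: 0.625
grip_force: 30.0
```

Emit:
play_rows(targets=[[[0, 0, -0.006, 0, 0, 0, 1], [0, 0, -0.006, 0, 0, 0, 1]]])

```text
clock: 11.05
eef_pos: [0.4821, -0.0596, 0.0647]
tool_rot: [[-0.227, 0.839, -0.495], [0.352, 0.545, 0.761], [0.908, -0.002, -0.419]]
contact_force: [0.7, -2.7, 7.4]
finger_gap: 0.621
grip_force: 30.0
```

Emit:
play_rows(targets=[[[0, 0, 0, 0, 0, 0, 0], [0, 0, 0, 0, 0, 0, 0], [0, 0, 0, 0, 0, 0, 0], [0, 0, 0, 0, 0, 0, 0], [0.05, -0.077, 0.042, 0, 0, 0, 0], [0.1, -0.154, 0.085, 0, 0, 0, 0], [0.165, -0.253, 0.14, 0, 0, 0, 0], [0.165, -0.253, 0.35, 0, 0, 0, 0]]])

```text
clock: 12.05
eef_pos: [0.5312, -0.1365, 0.1665]
tool_rot: [[-0.223, 0.84, -0.495], [0.352, 0.543, 0.762], [0.909, -0.005, -0.417]]
contact_force: [1.0, 0.0, 0.3]
finger_gap: 1.0
grip_force: 0.0
```

```bash
python3 - <<'E'
from h import *
st(); 
p,d=cam('side'); W=cloud('side',d); q,e=cam('top'); V=cloud('top',e)
for n,X in(('s',W),('t',V)):
    m=(abs(X[...,0]-.45)<.06)&(abs(X[...,1]+.01)<.06)&(X[...,2]>.062)&(X[...,2]<.085); P=X[m]
    if len(P)>5: c,s,a=cv2.minAreaRect((P[:,:2]*1000).astype(np.float32)); print(n,len(P),np.round(c,1),np.round(s,1),round(a,1),np.round(np.percentile(P[:,2],[10,50,90]),4))
save('a.png',np.hstack([p[130:250,160:300],q[150:270,190:330]]),2.8)
# scraper handle top + rail from first top view
import os
go(ori(0,0,112),[.63,.11,.28])
E
```

```text
12.05 g [ 0.499  -0.087   0.1394] z [-0.495  0.762 -0.417] y [ 0.84   0.543 -0.005] q [-28.2  51.4  79.2  27.6 109.5 -66.9] F [1.  0.  0.3] gap 93.0 0.0
s 104 [446.5 -10.9] [64.4 60.4] 37.1 [0.063  0.0689 0.0734]
shift [0.324 0.821 0.573] turn [-0.184 -0.58   0.609]
```

View pics/a.png

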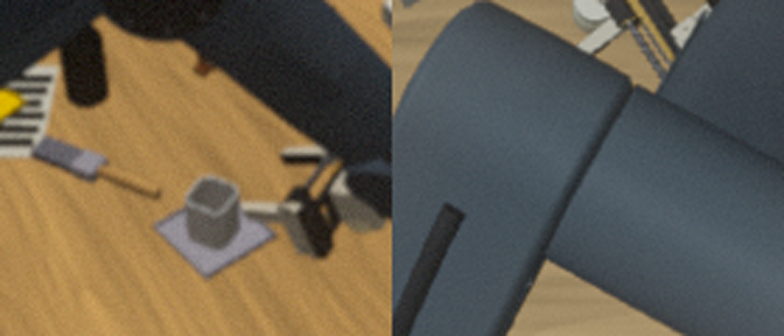

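The pot stands mouth-up in the tray at (213,215) in the picture, centred at about (0.448,-0.010) m. Now I'll move to hover near the scraper.

Emit:
play_rows(targets=[[[0, 0, 0.5, -0.01, -0.03, 0.03, 0], [0.05, 0.2, 0.65, -0.04, -0.12, 0.13, 0], [0.1, 0.4, 0.7, -0.075, -0.23, 0.24, 0], [0.15, 0.6, 0.7, -0.11, -0.35, 0.37, 0], [0.2, 0.78, 0.7, -0.145, -0.46, 0.48, 0], [0.2, 0.78, 0.7, -0.184, -0.58, 0.609, 0], [0.2, 0.78, 0.7, -0.184, -0.58, 0.609, 0], [0.2, 0.78, 0.7, -0.184, -0.58, 0.609, 0]]])

```text
clock: 13.15
eef_pos: [0.5914, 0.0995, 0.378]
tool_rot: [[-0.967, -0.145, -0.207], [-0.166, 0.982, 0.087], [0.191, 0.118, -0.974]]
contact_force: [-0.0, -0.4, -0.2]
finger_gap: 1.001
grip_force: 0.0
```

```bash
python3 - <<'E'
from h import *
st(); p,d=cam('side'); W=cloud('side',d); q,e=cam('top'); V=cloud('top',e)
Rr=np.array([[np.cos(np.radians(22)),-np.sin(np.radians(22))],[np.sin(np.radians(22)),np.cos(np.radians(22))]])
for n,X in(('s',W),('t',V)):
  for nm,lo,hi,c0,r in(('handle',.165,.22,(.643,.119),.035),('top',.207,.22,(.643,.119),.035),('rail',.148,.16,(.637,.18),.16),('pot',.064,.08,(.448,-.01),.05)):
    m=(np.hypot(X[...,0]-c0[0],X[...,1]-c0[1])<r)&(X[...,2]>lo)&(X[...,2]<hi); P=X[m]
    if len(P)>4:
        c,s,a=cv2.minAreaRect((P[:,:2]*1000).astype(np.float32)); L=P[:,:2]@Rr
        print(n,nm,len(P),np.round(c,1),np.round(s,1),round(a,1),'railframe lo/hi',np.round(np.percentile(L,[3,97],axis=0)*1000,1).tolist())
print('expected handle in rail frame',np.round(np.array([.643,.119])@Rr,4))
go(ori(0,0,112),[.63,.11,.28])
E
```

```text
13.15 g [0.578  0.1052 0.3147] z [-0.207  0.087 -0.974] y [-0.145  0.982  0.118] q [  3.3  26.2  75.6   5.6  89.9 -96.4] F [-0.  -0.4 -0.2] gap 93.1 0.0
s handle 93 [638.6 115.9] [18.7 30.6] 24.8 railframe lo/hi [[629.0, -146.1], [644.1, -118.6]]
s top 17 [637.7 116.2] [14.9 24.8] 30.7 railframe lo/hi [[629.8, -143.7], [643.0, -118.8]]
s rail 227 [628.7 175.2] [ 38.2 270.7] 22.6 railframe lo/hi [[633.7, -203.8], [663.3, 54.4]]
s pot 85 [444.8 -11.2] [61.7 60.8] 37.3 railframe lo/hi [[379.9, -207.5], [440.2, -147.0]]
t rail 72 [590.  291.3] [20.1 31.2] 19.3 railframe lo/hi [[646.9, 34.6], [666.0, 63.6]]
t pot 79 [449.2  -8.3] [58.3 57.7] 33.0 railframe lo/hi [[383.2, -205.3], [443.0, -146.6]]
expected handle in rail frame [ 0.6408 -0.1305]
shift [ 0.131  0.034 -0.113] turn [-0.032 -0.11   0.114]
```

```bash
python3 - <<'E'
from h import *
R=ori(0,0,112); go(R,[.642,.119,.26]); go(R,[.642,.119,.186])
E
```

```text
shift [ 0.171  0.064 -0.18 ] turn [-0.032 -0.11   0.114]
shift [ 0.171  0.064 -0.426] turn [-0.032 -0.11   0.114]
```

Emit:
play_rows(targets=[[[0.05, 0.02, 0, -0.016, -0.055, 0.057, 0], [0.1, 0.04, 0, -0.032, -0.11, 0.114, 0], [0.171, 0.064, -0.05, -0.032, -0.11, 0.114, 0], [0.171, 0.064, -0.13, -0.032, -0.11, 0.114, 0], [0.171, 0.064, -0.18, -0.032, -0.11, 0.114, 0], [0.171, 0.064, -0.18, -0.032, -0.11, 0.114, 0]]])

```text
clock: 14.0
eef_pos: [0.6424, 0.1175, 0.3231]
tool_rot: [[-0.929, -0.37, -0.005], [-0.37, 0.929, 0.002], [0.004, 0.003, -1.0]]
contact_force: [0.2, 0.6, -1.1]
finger_gap: 1.0
grip_force: 0.0
```

```bash
python3 - <<'E'
from h import *
st(); R=ori(0,0,112); go(R,[.642,.119,.186])
p,d=cam('side'); save('b.png',p[90:190,200:320],5)
E
```

```text
14.0 g [0.6421 0.1176 0.2581] z [-0.005  0.002 -1.   ] y [-0.37   0.929  0.003] q [ 6.200e+00  3.010e+01  7.650e+01  1.000e-01  7.370e+01 -1.055e+02] F [ 0.2  0.6 -1.1] gap 93.0 0.0
shift [-0.001  0.005 -0.24 ] turn [-0.001 -0.003  0.003]
```

View pics/b.png

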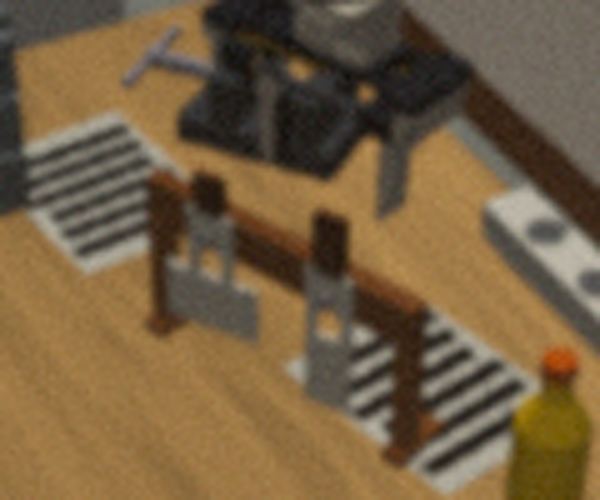

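The fingers, at (268,120) and (393,175), straddle the scraper's handle at (330,240). Descending and gripping.

Emit:
play_rows(targets=[[[0, 0.005, -0.12, 0, -0.003, 0.003, 0], [0, 0.005, -0.24, 0, -0.003, 0.003, 0], [0, 0.005, -0.24, 0, -0.003, 0.003, 0], [0, 0.005, -0.24, 0, -0.003, 0.003, 1], [0, 0.005, -0.24, 0, -0.003, 0.003, 1], [0, 0.005, -0.24, 0, -0.003, 0.003, 1], [0, 0.005, -0.24, 0, -0.003, 0.003, 1], [0, 0.005, -0.24, 0, -0.003, 0.003, 1]]])

```text
clock: 15.05
eef_pos: [0.6427, 0.1194, 0.2525]
tool_rot: [[-0.926, -0.377, 0.004], [-0.377, 0.926, 0.001], [-0.005, -0.0, -1.0]]
contact_force: [0.2, 0.4, 0.2]
finger_gap: 0.509
grip_force: 0.0
```

Emit:
play_rows(targets=[[[0, 0, 0, 0, 0, 0, 1], [0, 0, 0, 0, 0, 0, 1], [0, 0, 0, 0, 0, 0, 1]]])

```text
clock: 15.42
eef_pos: [0.6427, 0.1193, 0.2524]
tool_rot: [[-0.926, -0.377, 0.004], [-0.377, 0.926, 0.001], [-0.004, -0.0, -1.0]]
contact_force: [0.4, -0.9, 0.9]
finger_gap: 0.307
grip_force: 30.0
```

```bash
python3 - <<'E'
from h import *
st()
E
```

```text
15.43 g [0.643  0.1194 0.1874] z [ 0.004  0.001 -1.   ] y [-0.377  0.926 -0.   ] q [ 6.400e+00  3.360e+01  8.090e+01  1.000e-01  6.520e+01 -1.057e+02] F [ 0.4 -0.9  0.9] gap 28.5 29.999519046396017
```

Emit:
play_rows(targets=[[[0, 0, 0.03, 0, 0, 0, 1], [0, 0, 0.06, 0, 0, 0, 1], [0, 0, 0.093, 0, 0, 0, 1], [0, 0, 0.093, 0, 0, 0, 1]]])

```text
clock: 15.92
eef_pos: [0.6429, 0.1193, 0.2814]
tool_rot: [[-0.926, -0.377, 0.005], [-0.377, 0.926, 0.001], [-0.006, -0.001, -1.0]]
contact_force: [-0.2, 0.0, -0.8]
finger_gap: 0.306
grip_force: 30.0
```

Emit:
play_rows(targets=[[[-0.015, -0.006, 0, 0, 0, 0, 1], [-0.03, -0.012, 0, 0, 0, 0, 1], [-0.03, -0.012, 0, 0, 0, 0, 1]]])

```text
clock: 16.3
eef_pos: [0.6334, 0.1156, 0.2801]
tool_rot: [[-0.926, -0.377, 0.004], [-0.377, 0.926, 0.001], [-0.004, -0.0, -1.0]]
contact_force: [0.1, -0.2, -0.9]
finger_gap: 0.308
grip_force: 30.0
```

Emit:
play_rows(targets=[[[-0.03, -0.012, 0, 0, 0, 0, 1], [-0.06, -0.024, 0, 0, 0, 0, 1], [-0.09, -0.036, 0, 0, 0, 0, 1], [-0.14, -0.056, 0, 0, 0, 0, 1], [-0.2, -0.08, 0, 0, 0, 0, 1], [-0.2, -0.08, 0, 0, 0, 0, 1]]])

```text
clock: 17.05
eef_pos: [0.5729, 0.0914, 0.2806]
tool_rot: [[-0.926, -0.377, 0.004], [-0.377, 0.926, 0.001], [-0.004, -0.0, -1.0]]
contact_force: [0.4, 0.6, -0.4]
finger_gap: 0.31
grip_force: 30.0
```

```bash
python3 - <<'E'
from h import *
st(); p,d=cam('side'); save('c.png',p[90:260,170:320],3.5); W=cloud('side',d)
q,e=cam('top'); V=cloud('top',e)
for n,X in(('s',W),('t',V)):
    m=(np.hypot(X[...,0]-.448,X[...,1]+.009)<.05)&(X[...,2]>.064)&(X[...,2]<.08); P=X[m]
    if len(P)>5: c,s,a=cv2.minAreaRect((P[:,:2]*1000).astype(np.float32)); print(n,len(P),np.round(c,1),np.round(s,1),round(a,1))
E
```

```text
17.05 g [0.5732 0.0915 0.2156] z [ 0.004  0.001 -1.   ] y [-0.377  0.926 -0.   ] q [ 4.400e+00  2.440e+01  9.150e+01  1.000e-01  6.380e+01 -1.077e+02] F [ 0.4  0.6 -0.4] gap 28.9 29.999418994411826
s 89 [447.5 -10.1] [64.2 59.7] 29.2
t 77 [449.1  -8.4] [58.4 57.6] 33.2
```

View pics/c.png

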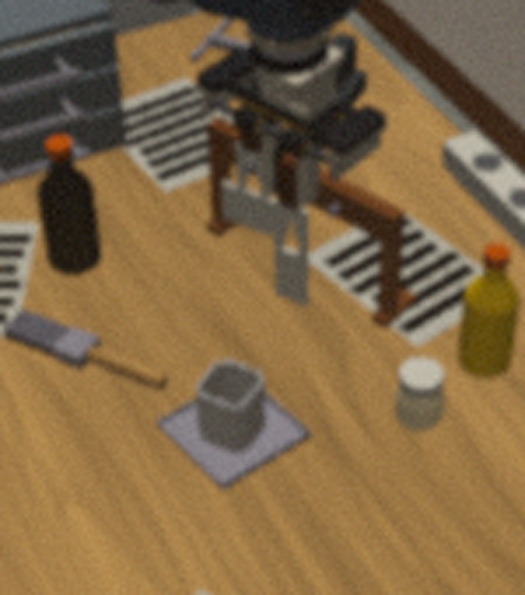

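The scraper is off its screw, held at (292,230), and the spreader still hangs. The pot stands upright at (230,400), centred at (0.449,-0.0085) m. Next I'll hover over the pot with the scraper tilted about 8° so it will lean on a near wall.

```bash
cat >> h.py <<'E'
def tipgo(zt,off=.008,c=(.449,-.0085)):
    n=np.array([np.cos(np.radians(33)),np.sin(np.radians(33)),0]); R=ori(213,8,123)
    T=np.array([c[0],c[1],zt])+off*n; return go(R,T-.1615*R[:,2])
E
python3 - <<'E'
from h import *
tipgo(.105)
E
```

```text
shift [-0.306 -0.262  0.162] turn [-0.033  0.064  0.095]
```

Emit:
play_rows(targets=[[[0, 0, 0.1, 0, 0, 0, 1], [-0.08, -0.06, 0.162, -0.008, 0.015, 0.02, 1], [-0.16, -0.13, 0.162, -0.016, 0.03, 0.045, 1], [-0.24, -0.2, 0.162, -0.025, 0.048, 0.07, 1], [-0.306, -0.262, 0.162, -0.033, 0.064, 0.095, 1], [-0.306, -0.262, 0.162, -0.033, 0.064, 0.095, 1], [-0.306, -0.262, 0.162, -0.033, 0.064, 0.095, 1]]])

```text
clock: 18.02
eef_pos: [0.4828, 0.0135, 0.329]
tool_rot: [[-0.831, -0.545, -0.115], [-0.539, 0.839, -0.075], [0.138, 0.0, -0.99]]
contact_force: [-0.5, -0.2, -0.3]
finger_gap: 0.305
grip_force: 30.0
```

```bash
python3 - <<'E'
from h import *
st(); p,d=cam('side'); W=cloud('side',d)
o=manip.get_obs(); R=o['tool_rot']; g=o['eef_pos']+.065*R[:,2]
L=(W-g)@R   # tool frame: x normal, y width, z down
m=(abs(L[...,0])<.025)&(abs(L[...,1])<.03)&(L[...,2]>.05)&(L[...,2]<.175); P=L[m]
print(len(P)); 
for a,b in((.05,.08),(.08,.11),(.11,.14),(.14,.175)):
    q=P[(P[:,2]>a)&(P[:,2]<b)]; print(a,len(q),np.round(np.percentile(q,[5,50,95],axis=0)*1000,1).tolist())
tipgo(.03);tipgo(.009)
E
```

```text
18.02 g [0.4753 0.0087 0.2646] z [-0.115 -0.075 -0.99 ] y [-0.545  0.839  0.   ] q [  -2.1   14.    99.3   -4.7   73.2 -123.5] F [-0.5 -0.2 -0.3] gap 28.3 29.999646982178092
268
0.05 64 [[-2.4, -19.9, 51.0], [4.7, -2.9, 61.9], [8.9, 17.5, 77.3]]
0.08 67 [[-1.3, -20.0, 84.3], [4.6, -3.6, 97.4], [9.7, 16.7, 108.7]]
0.11 81 [[-1.1, -18.9, 111.4], [4.6, -0.7, 126.1], [9.4, 17.6, 138.3]]
0.14 56 [[1.1, -20.3, 141.8], [4.5, 0.8, 151.2], [9.2, 18.0, 162.0]]
shift [-0.002 -0.002 -0.249] turn [-0.  0. -0.]
shift [-0.002 -0.002 -0.319] turn [-0.  0. -0.]
```

Emit:
play_rows(targets=[[[0, 0, -0.1, 0, 0, 0, 1], [-0.002, -0.002, -0.18, 0, 0, 0, 1], [-0.002, -0.002, -0.25, 0, 0, 0, 1], [-0.002, -0.002, -0.29, 0, 0, 0, 1], [-0.002, -0.002, -0.315, 0, 0, 0, 1], [-0.002, -0.002, -0.315, 0, 0, 0, 1]]])

```text
clock: 18.82
eef_pos: [0.4815, 0.0126, 0.2343]
tool_rot: [[-0.83, -0.545, -0.117], [-0.54, 0.838, -0.075], [0.139, 0.001, -0.99]]
contact_force: [-0.7, 0.3, -0.2]
finger_gap: 0.306
grip_force: 30.0
```

Emit:
play_rows(targets=[[[0, 0, -0.008, 0, 0, 0, 1], [0, 0, -0.01, 0, 0, 0, 1]]])

```text
clock: 19.08
eef_pos: [0.4815, 0.0125, 0.2316]
tool_rot: [[-0.83, -0.545, -0.116], [-0.54, 0.838, -0.075], [0.138, 0.0, -0.99]]
contact_force: [0.1, 0.4, 0.0]
finger_gap: 0.31
grip_force: 30.0
```

Emit:
play_rows(targets=[[[0, 0, -0.006, 0, 0, 0, 1], [0, 0, -0.006, 0, 0, 0, 1]]])

```text
clock: 19.32
eef_pos: [0.4822, 0.0127, 0.2312]
tool_rot: [[-0.831, -0.545, -0.114], [-0.54, 0.838, -0.075], [0.137, -0.001, -0.991]]
contact_force: [-1.6, 2.9, 14.7]
finger_gap: 0.309
grip_force: 30.0
```

Contact at 15 N. I'll back off 1 mm, then let go slowly.

Emit:
play_rows(targets=[[[0, 0, 0.004, 0, 0, 0, 1], [0, 0, 0.004, 0, 0, 0, 0.65], [0, 0, 0.004, 0, 0, 0, 0.6], [0, 0, 0.004, 0, 0, 0, 0.5], [0, 0, 0.004, 0, 0, 0, 0.3], [0, 0, 0.004, 0, 0, 0, 0], [0, 0, 0.004, 0, 0, 0, 0], [0, 0, 0.004, 0, 0, 0, 0]]])

```text
clock: 20.32
eef_pos: [0.4813, 0.0125, 0.2308]
tool_rot: [[-0.83, -0.545, -0.117], [-0.54, 0.838, -0.075], [0.139, 0.0, -0.99]]
contact_force: [-0.4, 0.1, -0.1]
finger_gap: 0.88
grip_force: 0.0
```

Emit:
play_rows(targets=[[[0.01, 0.006, 0.08, 0, 0, 0, 0], [0.02, 0.013, 0.16, 0, 0, 0, 0], [0.03, 0.02, 0.25, 0, 0, 0, 0], [0.04, 0.026, 0.35, 0, 0, 0, 0], [0, -0.3, 0.5, 0, 0, 0, 0], [0, -0.6, 0.6, 0, 0, 0, 0], [0, -0.8, 0.6, 0, 0, 0, 0], [0, -0.8, 0.6, 0, 0, 0, 0]]])

```text
clock: 21.32
eef_pos: [0.4811, -0.2189, 0.4093]
tool_rot: [[-0.83, -0.545, -0.116], [-0.54, 0.838, -0.076], [0.139, 0.0, -0.99]]
contact_force: [0.3, -0.2, 0.9]
finger_gap: 0.997
grip_force: 0.0
```

```bash
python3 - <<'E'
from h import *
st(); p,d=cam('side'); q,e=cam('top')
save('d.png',np.hstack([p[90:260,160:310],q[130:300,160:310]]),2.6)
E
```

```text
21.32 g [ 0.4736 -0.2238  0.3449] z [-0.116 -0.076 -0.99 ] y [-0.545  0.838  0.   ] q [ -27.    14.4   87.4   -7.    82.2 -148.9] F [ 0.3 -0.2  0.9] gap 92.7 0.0
```

View pics/d.png

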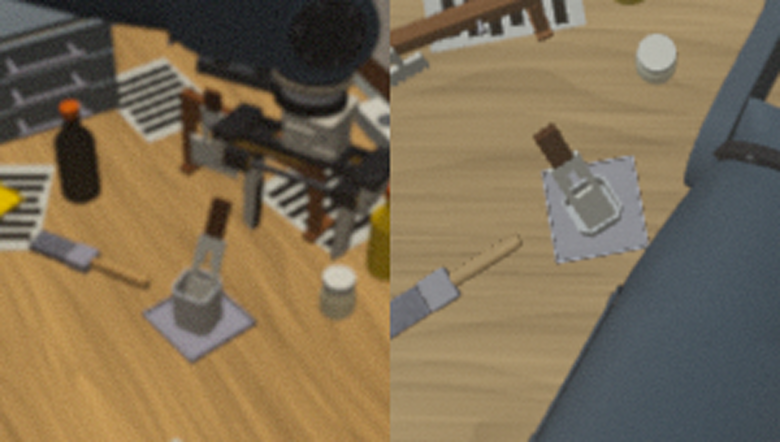

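The scraper stands handle-up, leaning in the upright pot: handle at (218,215) in the side view and (552,145) in the top view. The brush, jar and spreader are where they were. I'll check that the rim is level, then hand in.

Emit:
play_rows(targets=[[[0, 0, 0, 0, 0, 0, 0], [0, 0, 0, 0, 0, 0, 0], [0, 0, 0, 0, 0, 0, 0], [0, 0, 0, 0, 0, 0, 0]]])

```text
clock: 21.92
eef_pos: [0.4817, -0.2164, 0.4086]
tool_rot: [[-0.829, -0.546, -0.117], [-0.541, 0.838, -0.075], [0.139, 0.001, -0.99]]
contact_force: [-0.1, -0.8, 0.0]
finger_gap: 0.998
grip_force: 0.0
```

```bash
python3 - <<'E'
from h import *
n=np.array([.839,.545])
def meas(V):
    m=(np.hypot(V[...,0]-.449,V[...,1]+.0085)<.045)&(V[...,2]>.06)&(V[...,2]<.085); P=V[m]
    c,s,a=cv2.minAreaRect((P[:,:2]*1000).astype(np.float32)); u=(P[:,:2]-[.449,-.0085])@n
    print('rim',len(P),np.round(c,1),np.round(s,1),'z near/far',np.round(np.median(P[u<-.015,2]),4),np.round(np.median(P[u>.015,2]),4))
    h=V[(np.hypot(V[...,0]-.48,V[...,1]-.01)<.08)&(V[...,2]>.13)]; print('handle',np.round(np.nanmean(h,0),3),np.nanmax(h[:,2]))
meas(cloud('top',last('top')[1])); p,d=cam('top'); meas(cloud('top',d)); st()
print(manip.hand_in())
E
```

```text
rim 139 [449.6  -8.2] [59.1 58.1] z near/far 0.0721 0.0725
handle [0.506 0.033 0.151] 0.16745019189772092
rim 136 [448.8  -8.5] [57.3 57.7] z near/far 0.0718 0.0723
handle [0.506 0.034 0.151] 0.1665065113448998
21.98 g [ 0.4741 -0.2214  0.3443] z [-0.117 -0.075 -0.99 ] y [-0.546  0.838  0.   ] q [ -26.7   14.4   87.5   -6.9   82.2 -148.6] F [-0.3 -0.4 -0.3] gap 93.0 0.0
the job is handed in; nothing more can be done
None
```

Job handed in at 22 s: the pot stands mouth-up and level in the steel tray, and the scraper stands blade-down in it, leaning noticeably on the rim but steady between the last two pictures; the spreader still hangs, and nothing else looked moved.

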